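Swing the lamp off the tool rack and unclip the two burnishers into the tray

ROBOT

A 6-joint arm with a two-finger parallel gripper is mounted at the origin on the work surface. World frame = base frame: x ahead of the robot, y to its left, z up, the work surface at z = 0. Lengths are in m, angles in rad, forces in N, time in s.
With the tool pointing down it reaches from about 0.25 to 0.775 m from the base axis. Payload 4 kg.
Tool frame: the origin (TCP) lies on the centre line of the jaws, within the pads' length; the fingertips stand 25 mm ahead of it and the grasp point (between the pads) lies 6 mm ahead of it; z points along the fingers, y is the line along which they close (so a half turn about z gives the same grasp; the last joint's range is limited). The gripper opens to 94 mm and grips with 3 to 60 N. Pads are 16 mm wide; open, the fingers measure 119 mm over their backs; the gripper's body (75 mm by 177 mm) begins 78 mm behind the grasp point.
Start: joints at [1.182, 0.087, 1.371, -0, 1.684, -0.103], TCP at [0.155, 0.528, 0.231] pointing down, gripper open.
Joint ranges: [-3.1, 3.1], [-0.76, 2.03], [0.27, 2.55], [-1.08, 4.22], [0.17, 2.65], [-2.57, 2.57]. Speed limits (rad/s): [2.79, 2.79, 3.14, 3.14, 3.14, 3.14].

INTERFACE

Orientations are given as [roll, pitch, yaw] about the fixed x, y, z axes, in that order (R = Rz(yaw) Ry(pitch) Rx(roll)).
In Python, from bench import sensors, optics, ticket gives the robot as it stands.
- The arm moves only by the tool send_rows, never from a script. Its argument "rows" is a list of rows, each a list of 6 numbers: the shift along the world's x, y, z in mm, then the turn, a rotation vector about the world's x, y, z in rad. In form: [[x, y, z, wx, wy, wz], ...]. A call has 1 to 8 rows; each row shifts and turns the commanded pose from where the row before left it; what a row does not reach is not made up. A row lasts 1/12 s, in which the tool goes at most 41.7 mm and 7.16 degrees, less where a joint would pass 70% of its speed; a pose out of reach is approached as far as the arm can. A call is refused whole if a number of a shift passes 41.7 or a number of a turn 0.125, either way. A call with a gripper value outside its range is refused whole. "grip" is the finger opening in mm, from 0 to 94, set as the call begins (left out, the last holds). The fingers move at their own pace and stop on an object; the grip force is fixed at half the most. Time passes only in rows, so rows that do not move let the fingers close. It gives the time, the measured TCP pose, the force, the opening and the grip force at its end, in the units of the state.
- sensors.get_obs(): the state, without advancing time (a new reading comes with each control period).
- optics.snapshot(name): name is "scene" or "top" or "wrist"; returns the picture (400x640x3 uint8, red, green, blue); there is no depth.
- optics.camera_model(name): a dict with "vertical_fov" (degrees; the focal length in pixels is half the picture's height over the tangent of half this angle, whatever the lens; pixels are square), "cx", "cy" (the principal point, pixels), "R" (3x3) and "t" (3): a world point X has camera coordinates R X + t. Camera axes: x right, y down, z forward; pixel columns grow to the right and rows downward; lengths in m; the calibration is good to about 2 mm. A picture is of the moment at which its call begins: read the wrist's pose just before it. camera_model takes no time and is no camera call; for the wrist camera it gives the pose at the moment of the call.
- ticket.close_job(): hands the job in; it is judged then, once.
The state is a dict: "time": time; "joint_positions": joint angles; "qvel": joint speeds; "joint_torque": joint torques, N m; "tool_pos": TCP position; "ee_rot": TCP orientation; "wrist_force": force on the tool from outside, world axes, zero at the start; "wrist_torque": the same for the moment, N m; "width": finger opening in m; "finger_force": force on a finger pad.
Only numpy, scipy, OpenCV 4.12 (cv2) and the standard library are available. Lean on these libraries where they do the work, as an engineer would, in place of code of your own. Each camera call takes 0.05 s, during which the arm holds its last target. There are 200 camera calls.

TASK

The bench lamp is hanging over the tool rack: swing its arm gently back, away from the robot, all the way to its stop. Then pull the two blue-handled burnishers out of their spring clips, one at a time, and set each down gently, without dropping it, so that they lie flat side by side on the floor of the steel tray. Leave the wooden-handled brush in its clips and do not disturb the jar, the tub or the mallet.

Things in the scene. Friction and masses are not known exactly. Their poses are not given: they have to be found in the camera images.
- rack: Grey tool rack fixed to the bench: x -105 to 55 mm, 220 mm wide (y), 189 mm high. Origin: on the bench, mid-width; z up. Its flat face rises towards its own +x at 42 deg from level, from z = 45 mm at the front edge (x = -105): up the face is (0.743, 0, 0.669), square off it (-0.669, 0, 0.743). Three tools lie level across it along y, in rows 62 mm apart; each handle axis 15 mm off the face.
- rack_row_low (a point): Middle of the handle axis when clipped in the lower row; axes as the rack. Each row has two steel spring clips, at y = -40 and +40 mm (13 mm wide, 28 mm over their two leaves, 26 mm high off the face), leaving 66 mm of handle free between them.
- rack_row_top (a point): Middle of the handle axis when clipped in the top row; axes as the rack. The clips' leaves hook over the handle and spread 2 mm each when it is pulled square off the face: 8 to 20 N for the two clips together, letting go within 10 mm of travel.
- burnisher_low: Double-ended burnisher with a blue round handle, clipped in the lower row: handle 18 mm diameter, 110 mm long, bright steel shanks and bent tips at both ends, 183 mm overall, 60 to 130 g. Origin: middle of the handle, on its axis, which is the middle of its length; x along the handle.
- burnisher_top: The same kind of blue-handled burnisher, clipped in the top row. Origin: middle of the handle, on its axis; x along the handle.
- brush: Brass-bristle brush with a light wooden round handle (18 mm diameter, 110 mm long; 170 mm overall), clipped in the middle row between the burnishers; it stays there. Origin: middle of the handle, on its axis; x along the handle.
- lamp: Bench lamp: black weighted foot (140 mm diameter, 22 mm high) fixed on the bench behind the rack (on its +x side), aluminium post 18 mm diameter. The lamp's arm turns on top of the post. Origin: centre of the foot on the bench; axes as the rack.
- lamp_pivot (a point): On the axis of the lamp's post at the height of the boom's axis, 240 mm above the bench; axes as the rack. The arm's hub there is 32 mm in diameter and ends 14 mm above it (a small pin 28 mm above it).
- lamp_boom (a point): On the axis of the boom (level bare aluminium bar, 16 mm diameter, free from 16 to 126 mm out from the post), 100 mm out from the pivot; turns with the arm, its -x axis pointing outwards along the boom. Further out, from 138 to 303 mm, is the grey tubular lamp head, 56 mm diameter on the same axis, hanging over the rack at the start.
- lamp_arm (a joint): Angle of the lamp's arm about the post, rad: at 0 the boom points along the rack's -x, over its rows; it grows as the arm swings counter-clockwise seen from above, past the rack's -y side, to a firm stop at 1.7, where the head is clear beside the rack. Stiff hinge, stays where it is left: about 2 N at 100 mm out moves it.
- tray: Loose stainless steel instrument tray, 250 mm long (its x) by 160 mm wide (its y), outside; walls 4 mm thick, 20 mm high, with a rolled rim 6 mm further out; floor 4 mm thick, 242 by 152 mm inside; 0.7 kg. Origin: centre of its underside. A burnisher lying flat in it has its origin 13 mm above the tray's underside.
- jar: Bystander: amber glass jar with white cap, 66 mm diameter, 100 mm high, beyond the rack. Origin: centre of its underside.
- tub: Bystander: white tub with a blue lid, 126 mm diameter, 81 mm high, beyond the tray. Origin: centre of its underside.
- mallet: Bystander: wooden mallet, head 45 x 95 x 45 mm, handle 200 mm with a green end, lying on the bench to the robot's left. Origin: under the middle of its head; handle along its -x.
Things that resemble listed ones, but are neither listed nor needed, are in the scene too. Leave any turquoise look-alike of the burnisher_low alone.

How it is judged:
By the outcome, as a careful person would: the job done as asked, in the order asked, and still so for the second after the job is handed in, with the robot touching nothing.
It also fails if it takes over 70 s, if anything falls off the work surface, if the arm or the gripper's body presses on something with over 40 N, if the wrist force passes 120 N, or if a joint passes its speed limit or range.

## Working session

There is one attempt and no reset: what is moved stays moved. The work goes in short steps, Python scripts to look and compute and a tool call to move; the robot and the scene stay as the last step left them, time stands still between calls to the robot, and variables do not carry over. Pictures are saved under pics/ and viewed, at most 10 in all, crops included, and the job is handed in when it is done.

Besides the shell and the picture viewer there is one more tool, called after ">>>" by a JSON object that holds its "api" and its "payload", one argument or row to a line. send_rows: Moves the arm, as the interface text tells. Its arguments: {"type":"object","properties":{"rows":{"type":"array"},"grip":{"type":"number"}},"required":["rows"]}

```bash
mkdir -p pics
python3 - <<'E'
from bench import sensors, optics
import cv2, numpy as np
for n in ("scene","top"):
    cv2.imwrite(f"pics/{n}0.png",optics.snapshot(n)[...,::-1])
    m=optics.camera_model(n); print(n,m)
o=sensors.get_obs(); print(o)
E
```

```text
scene {'vertical_fov': 45.94272505681356, 'cx': 320.4052251076066, 'cy': 201.89745423242744, 'R': array([[ 0.73385726,  0.67912847,  0.01542836],
       [ 0.4934241 , -0.51730241, -0.69923592],
       [-0.46688989,  0.52075208, -0.71472449]]), 't': array([-0.45279646, -0.11521254,  1.67834553])}
top {'vertical_fov': 45.83715486169542, 'cx': 325.4216358355813, 'cy': 202.091863027522, 'R': array([[ 0.00197778, -0.99999373, -0.00293633],
       [-0.99383719, -0.00164014, -0.11083752],
       [ 0.11083201,  0.00313744, -0.9938342 ]]), 't': array([0.06437775, 0.56344338, 1.45366894])}
{'time': 0.1, 'joint_positions': array([ 1.18191677e+00,  8.79101398e-02,  1.37205600e+00,  1.94220904e-05,
        1.68357116e+00, -1.03073038e-01]), 'qvel': array([ 0.00057988, -0.00166916, -0.00133634, -0.00079041, -0.00183447,
        0.00025484]), 'joint_torque': array([ 1.90316765e-03, -3.41252232e+01, -3.03302228e+01,  7.19783222e-02,
        3.03857506e-02, -1.23150812e-04]), 'tool_pos': array([0.154887  , 0.52730469, 0.22942918]), 'ee_rot': array([-3.13966031e+00, -2.19286321e-04,  2.85578809e+00]), 'wrist_force': array([ 0.50643011,  0.01041637, -0.24182134]), 'wrist_torque': array([-0.00577596, -0.03565015,  0.0021029 ]), 'finger_force': 0.0, 'width': 0.09410189388095912}
```

View pics/scene0.png

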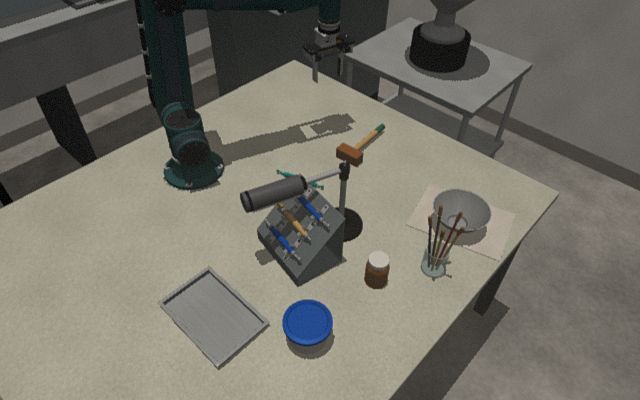

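View pics/top0.png

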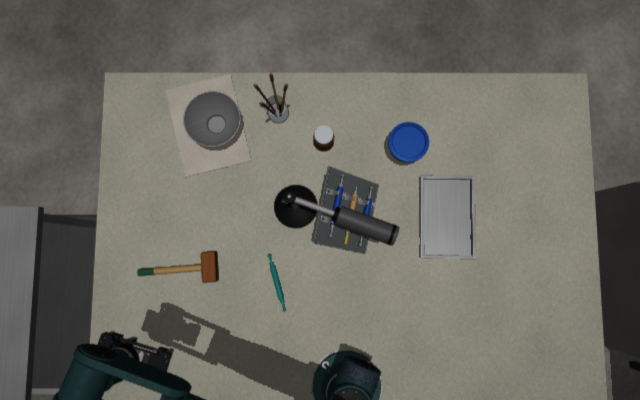

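Run:
```python
import cv2, numpy as np
t=cv2.imread('pics/top0.png'); s=cv2.imread('pics/scene0.png')
a=cv2.resize(t[155:265,265:405],None,fx=5.5,fy=5.5,interpolation=cv2.INTER_CUBIC)
b=cv2.resize(s[155:290,235:375],None,fx=4.4,fy=4.4,interpolation=cv2.INTER_CUBIC)
cv2.imwrite('pics/c1.png',cv2.convertScaleAbs(a,alpha=1.5)); cv2.imwrite('pics/c2.png',cv2.convertScaleAbs(b,alpha=1.5)); print(a.shape,b.shape)
```

```text
(605, 770, 3) (594, 616, 3)
```

View pics/c1.png

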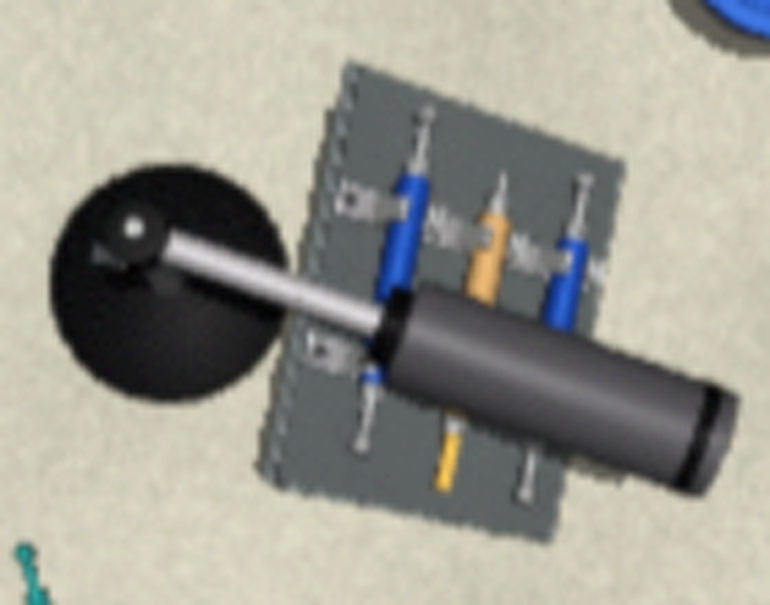

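View pics/c2.png

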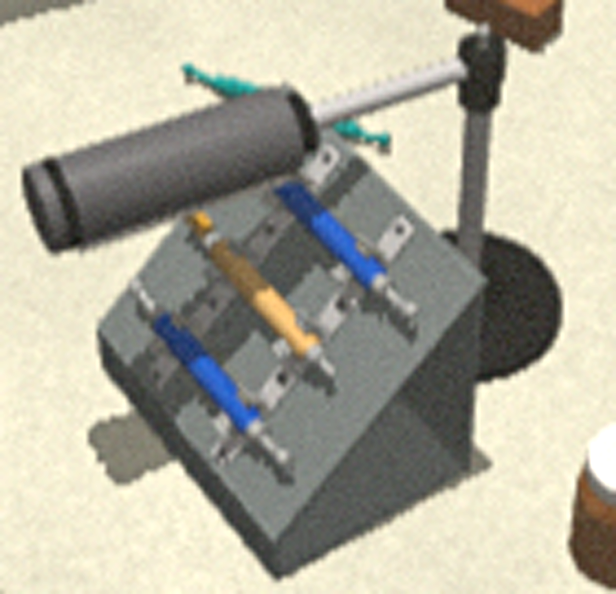

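```bash
cat > h.py <<'E'
import numpy as np
from bench import optics
from scipy.optimize import least_squares
C={n:optics.camera_model(n) for n in("scene","top")}
def proj(n,X,c=None):
    c=c or C[n]; p=np.asarray(X)@c['R'].T+c['t']; f=200/np.tan(np.radians(c['vertical_fov']/2))
    return p[...,:2]/p[...,2:]*f+[c['cx'],c['cy']]
def ray(n,uv,z,c=None):
    c=c or C[n]; f=200/np.tan(np.radians(c['vertical_fov']/2))
    d=c['R'].T@np.array([(uv[0]-c['cx'])/f,(uv[1]-c['cy'])/f,1]); o=-c['R'].T@c['t']
    return o+d*(z-o[2])/d[2]
T1=lambda u,v:(( u+.5)/5.5-.5+265,(v+.5)/5.5-.5+155)
S1=lambda u,v:((u+.5)/4.4-.5+235,(v+.5)/4.4-.5+155)
def pose(p,P):
    c,s=np.cos(p[2]),np.sin(p[2]); P=np.asarray(P,float)
    return np.array([p[0]+c*P[0]-s*P[1],p[1]+s*P[0]+c*P[1],P[2]])
def fit(obs,p0):
    f=lambda p:np.concatenate([proj(n,pose(p,P))-uv for n,uv,P in obs])
    r=least_squares(f,p0,loss='soft_l1'); return r.x,r.fun.reshape(-1,2)
E
python3 - <<'E'
from h import *
np.set_printoptions(precision=4,suppress=True)
H=.189;L=.045
obs=[("top",T1(350,62),(.055,-.11,H)),("top",T1(265,475),(.055,.11,H)),("top",T1(622,160),(-.105,-.11,L)),("top",T1(548,540),(-.105,.11,L)),
("scene",S1(485,280),(.055,-.11,H)),("scene",S1(280,540),(-.105,-.11,L)),("scene",S1(100,335),(-.105,.11,L)),("scene",S1(280,578),(-.105,-.11,0))]
p,e=fit(obs,[.5,0,1.4]);print('rack',p);print(e)
# rows: handle ends; unknown s along face, y offset
def row(obs):
    def g(q):
        out=[]
        for n,uv,sg in obs:
            P=(-.105+q[0]*.743-.015*.669,q[1]+sg*.055,.045+q[0]*.669+.015*.743)
            out.append(proj(n,pose(p,P))-uv)
        return np.concatenate(out)
    r=least_squares(g,[.1,0]);q=r.x
    P=(-.105+q[0]*.743-.015*.669,q[1],.045+q[0]*.669+.015*.743)
    print('row s,y',q,'rackpt',P,'world',pose(p,P));print(r.fun.reshape(-1,2))
row([("scene",S1(163,327),1),("scene",S1(248,422),-1),("top",T1(574,240),-1)])
row([("scene",S1(285,190),1),("scene",S1(376,282),-1),("top",T1(415,178),-1),("top",T1(370,380),1)])
print('foot',ray("top",T1(170,283),.022),'pin',ray("top",T1(133,226),.268), 'hub scene',ray("scene",S1(481,40),.254))
# boom direction
a=ray("top",T1(175,243),.24);b=ray("top",T1(378,318),.24);d=b-a;print('boom dir',np.degrees(np.arctan2(d[1],d[0])),a,b,'head end',ray("top",T1(712,443),.24))
obs=[("top",(472,177),(.131,-.086,.02)),("top",(420,177),(.131,.086,.02)),("top",(474,258),(-.131,-.086,.02)),("top",(420,257),(-.131,.086,.02)),
("scene",(268,322),(.131,.086,.02)),("scene",(210,268),(-.131,.086,.02)),("scene",(220,363),(.131,-.086,.02)),("scene",(160,304),(-.131,-.086,.02))]
p,e=fit(obs,[.5,-.4,0]);print('tray',p);print(e)
for n,uv,z in(("jar",(324,135),.1),("tub",(409,141),.08),("malletL",(209,267),.045)):print(n,ray("top",uv,z))
E
```

```text
rack [0.5329 0.0263 1.3786]
[[-0.7427 -0.8612]
 [-0.5287  0.5898]
 [ 0.0086 -0.2661]
 [ 0.5045  0.155 ]
 [ 0.9618 -0.2463]
 [-0.596   0.5323]
 [-0.6599 -1.7903]
 [-0.2939  1.1683]]
row s,y [0.0422 0.0031] rackpt (np.float64(-0.08369281240726854), np.float64(0.0031078766086019703), np.float64(0.08436562382171917)) world [ 0.5138 -0.0553  0.0844]
[[-0.6352 -1.1063]
 [ 0.9943  1.4607]
 [-0.2704  0.5276]]
row s,y [ 0.1668 -0.0052] rackpt (np.float64(0.008893574202357453), np.float64(-0.0051783296991495175), np.float64(0.1677307552373851)) world [0.5396 0.034  0.1677]
[[-1.1138 -1.438 ]
 [ 0.8516  0.7877]
 [-0.1043 -0.6509]
 [ 0.7186  0.3246]]
foot [0.5517 0.1599 0.022 ] pin [0.5538 0.1615 0.268 ] hub scene [0.549  0.1651 0.254 ]
boom dir -110.26070562946249 [0.5489 0.143  0.24  ] [0.5122 0.0435 0.24  ] head end [ 0.4515 -0.1189  0.24  ]
tray [ 0.5219 -0.3156 -0.0094]
[[ 0.6614 -2.011 ]
 [-1.4479 -2.5909]
 [ 0.6033 -0.0864]
 [-0.5708  0.282 ]
 [ 3.0854 -0.9642]
 [-0.4531 -2.9891]
 [-1.1405  3.4203]
 [-1.9017 -1.917 ]]
jar [0.761  0.0699 0.1   ]
tub [ 0.7476 -0.1917  0.08  ]
malletL [0.361  0.4219 0.045 ]
```

Candidates for the burnishers: blue in the rack at top-view (338,197) and (369,207), turquoise loose on the bench at (276,282), and the wooden brush at (354,203). I choose the two blue ones, and the close crops confirm they are in the top and low rows. The lamp goes first.

>>> {"api": "send_rows", "payload": {
  "rows": [
    [23,-30,2,0,0,0.01],
    [23,-30,2,0,0,0.01],
    [23,-30,2,0,0,0.01],
    [23,-30,2,0,0,0.01],
    [23,-30,2,0,0,0.01],
    [23,-30,2,0,0,0.01],
    [23,-30,0,0,0,0.01],
    [23,-30,0,0,0,0.01]
  ],
  "grip": 0
}}

```text
time: 0.77
tool_pos: [0.3396, 0.2861, 0.2423]
ee_rot: [3.142, 0.0, 2.937]
wrist_force: [0.6, 0.6, -0.7]
width: 0.044
finger_force: 0.0
```

>>> {"api": "send_rows", "payload": {
  "rows": [
    [23,-30,0,0,0,0.01],
    [23,-30,0,0,0,0],
    [23,-30,0,0,0,0],
    [23,-30,0,0,0,0],
    [23,-30,0,0,0,0],
    [20,-25,0,0,0,0],
    [0,0,0,0,0,0]
  ]
}}

```text
time: 1.35
tool_pos: [0.4764, 0.1083, 0.2412]
ee_rot: [-3.139, -0.0, 2.939]
wrist_force: [0.5, 0.6, -0.5]
width: 0.0005
finger_force: 0.0
```

Run:
```python
from bench import sensors, optics
import cv2, numpy as np
np.set_printoptions(precision=4,suppress=True)
o=sensors.get_obs()
for k in('time','joint_positions','tool_pos','ee_rot','wrist_force','width'):print(k,o[k])
P=np.array([.553,.162]);tx=np.array([np.cos(2.949),np.sin(2.949)]);ty=np.array([np.sin(2.949),-np.cos(2.949)])
prev=None
for th in np.linspace(-1.93,-.063,18):
    u=np.array([np.cos(th),np.sin(th)]);n=np.array([-u[1],u[0]])
    F=P+.08*u-n*(.008+.008*abs(n@tx)+.0125*abs(n@ty))
    print(round(th,3),F*1000, None if prev is None else (F-prev)*1000);prev=F
t=optics.snapshot("top")[...,::-1]
cv2.imwrite('pics/t2.png',cv2.convertScaleAbs(cv2.resize(t[140:265,260:420],None,fx=4,fy=4,interpolation=cv2.INTER_CUBIC),alpha=1.5))
```

```text
time 1.35
joint_positions [ 0.109  -0.0513  1.4903 -0.0024  1.7036 -1.2597]
tool_pos [0.4764 0.1083 0.2412]
ee_rot [-3.139  -0.0002  2.9392]
wrist_force [ 0.4701  0.5951 -0.4654]
width 0.0005129502302030111
-1.93 [508.0619  93.4201] None
-1.82 [517.0757  88.5955] [ 9.0138 -4.8246]
-1.71 [525.3822  85.0941] [ 8.3065 -3.5015]
-1.601 [532.7087  82.5681] [ 7.3266 -2.5259]
-1.491 [540.3907  80.7307] [ 7.6819 -1.8374]
-1.381 [548.3757  79.6464] [ 7.985  -1.0843]
-1.271 [556.5976  79.3785] [ 8.222  -0.2679]
-1.161 [564.9758  79.9859] [8.3782 0.6074]
-1.051 [573.4151  81.5196] [8.4393 1.5337]
-0.942 [581.8069  84.0192] [8.3917 2.4996]
-0.832 [590.0304  87.5097] [8.2235 3.4906]
-0.722 [597.9556  91.9989] [7.9252 4.4891]
-0.612 [605.4457  97.4742] [7.4902 5.4753]
-0.502 [612.3614 103.9014] [6.9157 6.4272]
-0.392 [618.5643 111.2232] [6.2029 7.3219]
-0.283 [623.9217 119.3593] [5.3574 8.1361]
-0.173 [628.2562 127.8948] [4.3345 8.5356]
-0.063 [631.4922 135.5768] [3.236 7.682]
```

View pics/t2.png

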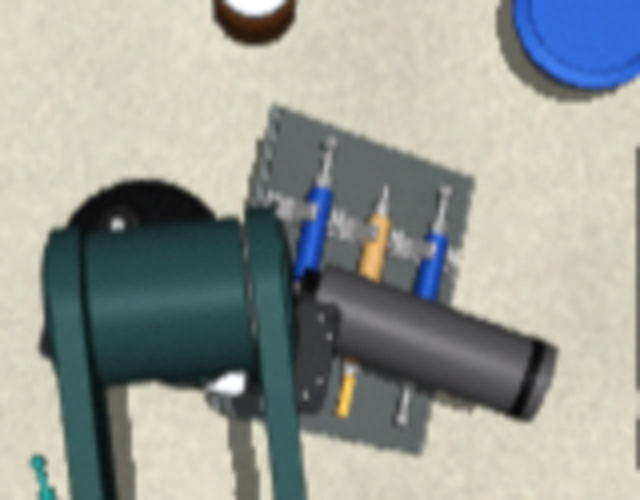

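>>> {"api": "send_rows", "payload": {
  "rows": [
    [10,-5,0,0,0,0],
    [10,-5,0,0,0,0],
    [8,-4,0,0,0,0],
    [5,-3,0,0,0,0],
    [5,-2,0,0,0,0],
    [5,-2,0,0,0,0],
    [4,-2,0,0,0,0],
    [4,-1,0,0,0,0]
  ]
}}

```text
time: 2.07
tool_pos: [0.5249, 0.0892, 0.2423]
ee_rot: [3.141, -0.002, 2.947]
wrist_force: [-2.9, 2.7, 0.8]
width: 0.0006
finger_force: 1.8
```

>>> {"api": "send_rows", "payload": {
  "rows": [
    [4,-1,0,0,0,0],
    [4,-1,0,0,0,0],
    [4,-1,0,0,0,0],
    [4,-1,0,0,0,0],
    [4,-0.5,0,0,0,0],
    [4,0,0,0,0,0],
    [4,0,0,0,0,0],
    [4,0.5,0,0,0,0]
  ]
}}

```text
time: 2.73
tool_pos: [0.5573, 0.0844, 0.2424]
ee_rot: [-3.141, -0.0, 2.945]
wrist_force: [-4.9, 1.6, -0.3]
width: 0.0001
finger_force: 1.5
```

>>> {"api": "send_rows", "payload": {
  "rows": [
    [5,0,0,0,0,0],
    [5,0.5,0,0,0,0],
    [5,0.5,0,0,0,0],
    [5,1,0,0,0,0],
    [5,1.5,0,0,0,0],
    [5,2,0,0,0,0],
    [5,2,0,0,0,0],
    [5,2.5,0,0,0,0]
  ]
}}

```text
time: 3.4
tool_pos: [0.5977, 0.0946, 0.2425]
ee_rot: [-3.141, 0.0, 2.945]
wrist_force: [-3.2, -0.5, 0.1]
width: 0.0001
finger_force: 1.3
```

>>> {"api": "send_rows", "payload": {
  "rows": [
    [4.5,3,0,0,0,0],
    [4.5,3,0,0,0,0],
    [4,3.5,0,0,0,0],
    [4,4,0,0,0,0],
    [4,4,0,0,0,0],
    [3,4,0,0,0,0],
    [3,4,0,0,0,0],
    [3,4,0,0,0,0]
  ]
}}

```text
time: 4.07
tool_pos: [0.6275, 0.1245, 0.2426]
ee_rot: [-3.141, 0.0, 2.946]
wrist_force: [-2.1, -2.2, 0.2]
width: 0.0003
finger_force: 1.3
```

>>> {"api": "send_rows", "payload": {
  "rows": [
    [1,2.5,0,0,0,0],
    [1,2.5,0,0,0,0],
    [0.5,2,0,0,0,0],
    [0.5,2,0,0,0,0],
    [0,1,0,0,0,0],
    [0,1,0,0,0,0]
  ]
}}

```text
time: 4.57
tool_pos: [0.6303, 0.1343, 0.2425]
ee_rot: [-3.14, 0.001, 2.945]
wrist_force: [-1.2, -6.5, -0.1]
width: 0.0004
finger_force: 3.1
```

>>> {"api": "send_rows", "payload": {
  "rows": [
    [0,1,0,0,0,0],
    [0,1,0,0,0,0],
    [0,0,0,0,0,0]
  ]
}}

```text
time: 4.82
tool_pos: [0.6302, 0.1344, 0.2425]
ee_rot: [-3.137, 0.001, 2.943]
wrist_force: [-1.5, -9.3, 0.4]
width: 0.0006
finger_force: 4.3
```

>>> {"api": "send_rows", "payload": {
  "rows": [
    [0,-10,2,0,0,0],
    [0,-20,13,0,0,0],
    [-19,-32,10,0,0,0],
    [-19,-32,10,0,0,0],
    [-19,-32,10,0,0,0],
    [-19,-32,10,0,0,0],
    [-19,-32,10,0,0,0],
    [-19,-32,10,0,0,0]
  ],
  "grip": 45
}}

```text
time: 5.48
tool_pos: [0.5155, -0.0855, 0.3187]
ee_rot: [3.14, 0.003, 2.947]
wrist_force: [-0.0, -0.5, -0.0]
width: 0.0448
finger_force: 0.0
```

>>> {"api": "send_rows", "payload": {
  "rows": [
    [0,-4,0,0.103,-0.02,0],
    [0,-4,0,0.103,-0.02,0],
    [0,0,0,0.103,-0.02,0],
    [0,0,0,0.103,-0.02,0],
    [0,0,0,0.103,-0.02,0],
    [0,0,0,0.103,-0.02,0],
    [0,0,0,0.103,-0.02,0],
    [0,0,0,0.103,-0.02,0]
  ]
}}

```text
time: 6.15
tool_pos: [0.5168, -0.0934, 0.3192]
ee_rot: [2.297, 0.002, 2.945]
wrist_force: [0.1, -0.2, 0.2]
width: 0.0451
finger_force: 0.0
```

Run:
```python
from bench import sensors, optics
import cv2, numpy as np, pickle
np.set_printoptions(precision=4,suppress=True)
o=sensors.get_obs()
for k in('time','joint_positions','tool_pos','ee_rot','width'):print(k,o[k])
m=optics.camera_model("wrist");w=optics.snapshot("wrist")[...,::-1]
pickle.dump(m,open('w3.pkl','wb'));print(m)
t=optics.snapshot("top")[...,::-1]; s=optics.snapshot("scene")[...,::-1]
cv2.imwrite('pics/t3.png',t);cv2.imwrite('pics/s3.png',s);cv2.imwrite('pics/w3.png',w)
z=lambda a:cv2.resize(a,(800,300),interpolation=cv2.INTER_CUBIC)
top=np.hstack([cv2.resize(t[100:260,250:410],(400,400),interpolation=3),cv2.resize(s[150:290,235:375],(400,400),interpolation=3)])
cv2.imwrite('pics/m3.png',cv2.convertScaleAbs(top,alpha=1.5))
```

```text
time 6.15
joint_positions [-0.7148  0.1467  1.3458  0.7984  2.0044 -1.8743]
tool_pos [ 0.5168 -0.0934  0.3192]
ee_rot [2.2972 0.0021 2.9454]
width 0.04511546972842491
{'vertical_fov': 68.58905256922182, 'cx': 318.9841482870988, 'cy': 199.85394494483367, 'R': array([[ 0.1269,  0.6513,  0.7481],
       [ 0.9138, -0.3702,  0.1673],
       [ 0.3859,  0.6624, -0.6421]]), 't': array([-0.2444, -0.5294,  0.2331])}
```

View pics/w3.png

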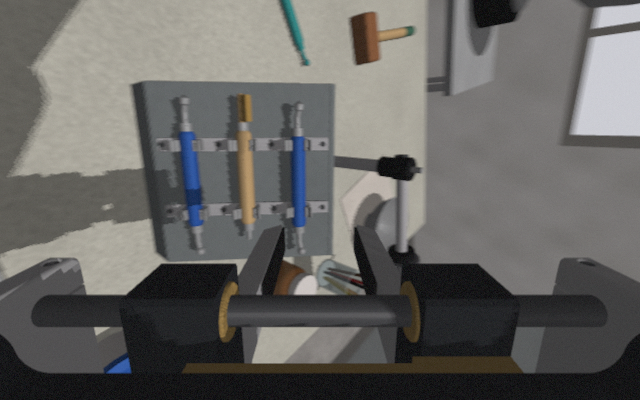

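View pics/m3.png

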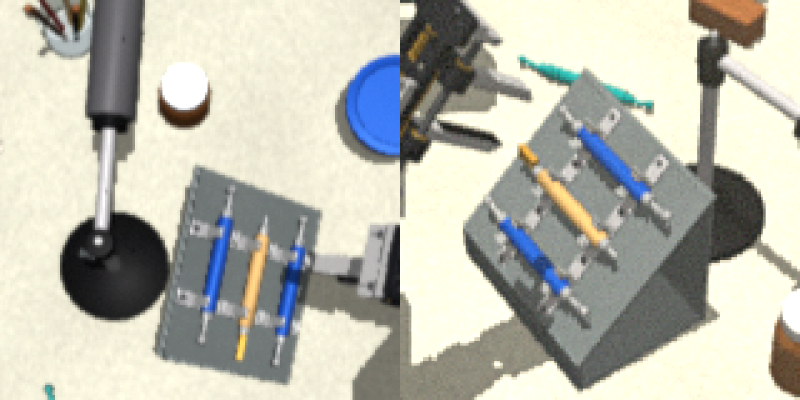

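```bash
cat > f2.py <<'E'
from h import *
import pickle
np.set_printoptions(precision=4,suppress=True)
C['wrist']=pickle.load(open('w3.pkl','rb'))
T=lambda u,v:((u+.5)/2.5-.5+250,(v+.5)/2.5-.5+100)
S=lambda u,v:((u-400+.5)/(400/140)-.5+235,(v+.5)/(400/140)-.5+150)
W=lambda u,v:(u,v)
H=.189;L=.045
cor=[("wrist",W(135,83),(-.105,.11,L)),("wrist",W(335,84),(.055,.11,H)),("wrist",W(163,258),(-.105,-.11,L)),("wrist",W(332,258),(.055,-.11,H)),
("top",T(197,166),(.055,-.11,H)),("top",T(160,355),(.055,.11,H)),("top",T(320,212),(-.105,-.11,L)),("top",T(290,383),(-.105,.11,L)),
("scene",S(712,192),(.055,-.11,H)),("scene",S(580,362),(-.105,-.11,L)),("scene",S(465,225),(-.105,.11,L)),("scene",S(584,70),(.055,.11,H))]
rows=[("wrist",W(298,136),1,1),("wrist",W(299,227),1,-1),("wrist",W(189,131),0,1),("wrist",W(196,226),0,-1),
("top",T(228,215),1,-1),("top",T(206,312),1,1),("top",T(302,218),0,-1),("top",T(285,306),0,1),
("scene",S(578,127),1,1),("scene",S(649,198),1,-1),("scene",S(500,232),0,1),("scene",S(565,293),0,-1)]
def pt(s,y):return (-.105+s*.743-.015*.669,y,.045+s*.669+.015*.743)
def g(q):
    o=[proj(n,pose(q[:3],P))-uv for n,uv,P in cor]
    o+=[proj(n,pose(q[:3],pt(q[3]+.124*k,q[4+k]+sg*.055)))-uv for n,uv,k,sg in rows]
    return np.concatenate(o)
r=least_squares(g,[.533,.026,1.38,.042,0,0],loss='soft_l1');q=r.x;print(q);print(r.fun.reshape(-1,2).round(1).tolist())
for k in(0,1):print('low top'.split()[k],pose(q[:3],pt(q[3]+.124*k,0)))
c,s=np.cos(q[2]),np.sin(q[2]);print('z',[.669*c,.669*s,-.743],'yaw',q[2]+np.pi/2)
a=C['wrist'];print('cam',-a['R'].T@a['t'])
E
python3 f2.py
```

```text
[ 0.5324  0.0227  1.373   0.0488 -0.0005 -0.0049]
[[3.5, -2.8], [-2.3, -0.1], [1.1, 5.9], [-1.7, -1.8], [0.5, -1.0], [-0.4, -0.1], [1.3, -0.7], [-0.0, 0.3], [0.8, 1.9], [-1.4, 2.1], [-1.7, 0.9], [-0.3, -0.6], [-0.2, 0.5], [0.0, -0.9], [-3.0, 1.5], [-0.1, 0.2], [-1.1, 0.4], [0.1, -0.7], [-1.8, 10.5], [-1.9, 11.1], [1.6, 1.1], [-0.7, -0.5], [2.3, -3.6], [0.5, -0.6]]
low [ 0.5169 -0.0546  0.0888]
top [0.535  0.0358 0.1717]
z [np.float64(0.1314445097807078), np.float64(0.6559598622236802), -0.743] yaw 2.9438269394242185
cam [ 0.4248 -0.1911  0.4211]
```

```bash
sed -i 's/^("top",T(228,215),1,-1),("top",T(206,312),1,1),("top",T(302,218),0,-1),("top",T(285,306),0,1),/("top",T(228,215),1,-1),("top",T(206,312),1,1),("top",T1(574,240),0,-1),/' f2.py; python3 f2.py
```

```text
[ 0.5324  0.0228  1.3723  0.0488  0.0004 -0.0049]
[[3.6, -2.9], [-2.2, -0.1], [1.1, 5.8], [-1.7, -1.8], [0.5, -1.0], [-0.4, -0.1], [1.3, -0.7], [-0.1, 0.4], [0.8, 1.9], [-1.4, 2.1], [-1.6, 0.8], [-0.2, -0.6], [-0.1, 0.5], [0.1, -0.9], [-3.0, 0.6], [-0.1, -0.6], [-1.1, 0.4], [0.1, -0.7], [-0.3, -0.5], [1.6, 1.1], [-0.7, -0.6], [2.2, -3.8], [0.3, -0.8]]
low [ 0.5168 -0.0544  0.0888]
top [0.535  0.0359 0.1717]
z [np.float64(0.13195159593896774), np.float64(0.6558580458675181), -0.743] yaw 2.94305383497142
cam [ 0.4248 -0.1911  0.4211]
```

>>> {"api": "send_rows", "payload": {
  "rows": [
    [3,19,-22,0,0,0],
    [3,19,-22,0,0,0],
    [3,19,-22,0,0,0],
    [2,20,-24,0,0,0],
    [0,0,0,0,0,0]
  ]
}}

```text
time: 6.72
tool_pos: [0.5253, -0.0115, 0.2245]
ee_rot: [2.302, -0.008, 2.952]
wrist_force: [-0.2, 1.8, -1.2]
width: 0.0448
finger_force: 0.0
```

```bash
cat > look.py <<'E'
import sys,pickle,cv2
from h import *
from bench import sensors
from scipy.spatial.transform import Rotation as Ro
np.set_printoptions(precision=4,suppress=True)
o=sensors.get_obs();m=optics.camera_model("wrist");w=optics.snapshot("wrist")
cv2.imwrite(sys.argv[1],w[...,::-1]);print(o['tool_pos'],o['ee_rot'],o['joint_positions'])
R=Ro.from_euler('xyz',o['ee_rot']).as_matrix();tcp=o['tool_pos']
f=200/np.tan(np.radians(m['vertical_fov']/2))
hsv=cv2.cvtColor(w,cv2.COLOR_RGB2HSV);k=cv2.inRange(hsv,(108,120,30),(125,255,255))
n,lab,st,ce=cv2.connectedComponentsWithStats(k)
d0=float(sys.argv[2]) # distance of handle axis ahead of TCP along tool z
for i in range(1,n):
    if st[i,4]<300: continue
    ys,xs=np.where(lab==i);vx,vy,x0,y0=cv2.fitLine(np.c_[xs,ys].astype(np.float32),cv2.DIST_L2,0,.01,.01).ravel()
    t=(xs-x0)*vx+(ys-y0)*vy;out=[]
    for tt in(t.min(),0,t.max()):
        u,v=x0+tt*vx,y0+tt*vy
        d=m['R'].T@np.array([(u-m['cx'])/f,(v-m['cy'])/f,1]);c=-m['R'].T@m['t']
        # intersect plane tool-z = d0
        lam=(d0-(c-tcp)@R[:,2])/(d@R[:,2]);X=c+lam*d;out.append((R.T@(X-tcp)*1000).round(1).tolist())
    print(st[i],'tool xyz mm:',out)
E
python3 look.py pics/w4.png .078
```

```text
[ 0.5253 -0.0115  0.2245] [ 2.3022 -0.0078  2.9521] [-0.5833  0.1207  1.5628  0.7774  1.7859 -1.9187]
[ 120  148   42  134 3105] tool xyz mm: [[53.8, -145.1, 78.0], [2.0, -145.1, 78.0], [-59.9, -145.2, 78.0]]
[ 295  154   23  134 2582] tool xyz mm: [[48.9, -9.4, 78.0], [-4.7, -9.4, 78.0], [-67.3, -9.3, 78.0]]
```

```bash
python3 look.py pics/w5.png .072
python3 - <<'E'
from h import *
from bench import sensors
import pickle
m=optics.camera_model("wrist");np.set_printoptions(precision=4,suppress=True)
from scipy.spatial.transform import Rotation as Ro
w3=pickle.load(open('w3.pkl','rb'))
for c,tp,e in((m,sensors.get_obs()['tool_pos'],sensors.get_obs()['ee_rot']),(w3,np.array([.5168,-.0934,.3192]),[2.2972,.0021,2.9454])):
    R=Ro.from_euler('xyz',e).as_matrix();o=-c['R'].T@c['t'];print('cam in tool',R.T@(o-tp),'axes',c['R']@R)
    for A in((.5168,-.0544,.0888),(.535,.0359,.1717)):print(proj('w',A,c), R.T@(A-tp))
E
```

```text
[ 0.5263 -0.0131  0.227 ] [ 2.3027 -0.0044  2.9513] [-0.5853  0.1203  1.5581  0.7782  1.788  -1.9183]
[ 121  146   42  135 3102] tool xyz mm: [[56.3, -140.2, 72.0], [5.3, -140.4, 72.0], [-55.6, -140.7, 72.0]]
[ 295  152   22  132 2521] tool xyz mm: [[51.0, -9.7, 72.0], [-0.4, -9.8, 72.0], [-59.9, -10.0, 72.0]]
cam in tool [ 0.071   0.0007 -0.1529] axes [[ 0.0009  1.     -0.0009]
 [-0.9688  0.0007 -0.2479]
 [-0.2479  0.0011  0.9688]]
[147.0172 216.3495] [ 0.0025 -0.1315  0.063 ]
[307.5834 212.2981] [ 0.0019 -0.0083  0.076 ]
cam in tool [ 0.071   0.0007 -0.1528] axes [[ 0.0009  1.     -0.0008]
 [-0.9687  0.0007 -0.248 ]
 [-0.248   0.001   0.9687]]
[191.248  180.7331] [ 0.0081 -0.1468  0.1816]
[298.4515 179.0372] [ 0.0077 -0.0237  0.1954]
```

View pics/w5.png

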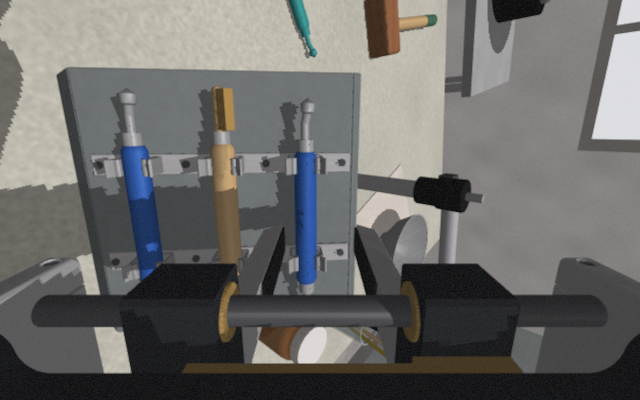

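>>> {"api": "send_rows", "payload": {
  "rows": [
    [3,-2,2,-0.05,0.01,0],
    [2,-1,1,-0.052,0.01,0],
    [0,0,0,0,0,0],
    [0,0,0,0,0,0]
  ]
}}

```text
time: 7.15
tool_pos: [0.5333, -0.0194, 0.2335]
ee_rot: [2.408, 0.003, 2.947]
wrist_force: [-0.0, -0.7, -0.3]
width: 0.0451
finger_force: 0.0
```

```bash
python3 look.py pics/w6.png .078; sed -n 1p /dev/null; python3 look.py pics/w6.png .068
```

```text
[ 0.5333 -0.0194  0.2335] [2.4076 0.0034 2.9474] [-0.5485  0.1016  1.516   0.6964  1.7671 -1.8717]
[ 145  132   37  132 2737] tool xyz mm: [[66.3, -124.4, 78.0], [15.7, -124.6, 78.0], [-44.2, -124.8, 78.0]]
[ 304  140   21  129 2451] tool xyz mm: [[-49.0, -3.3, 78.0], [9.6, -3.0, 78.0], [59.6, -2.7, 78.0]]
[ 0.5327 -0.0194  0.2324] [2.4068 0.0009 2.9468] [-0.549   0.1024  1.5178  0.6963  1.7671 -1.8717]
[ 146  133   37  131 2728] tool xyz mm: [[65.7, -118.8, 68.0], [16.9, -118.9, 68.0], [-39.9, -118.9, 68.0]]
[ 305  141   21  129 2456] tool xyz mm: [[-44.7, -2.2, 68.0], [11.4, -2.0, 68.0], [59.3, -1.9, 68.0]]
```

>>> {"api": "send_rows", "payload": {
  "rows": [
    [-0.2,8,-11,0,0,0],
    [-0.2,8,-11,0,0,0],
    [-0.1,8.7,-10,0,0,0],
    [0,0,0,0,0,0],
    [0,0,0,0,0,0]
  ]
}}

```text
time: 7.67
tool_pos: [0.5311, 0.0062, 0.1978]
ee_rot: [2.405, -0.005, 2.947]
wrist_force: [0.5, -0.7, 0.6]
width: 0.0452
finger_force: 0.0
```

```bash
python3 look.py pics/w7.png .041
```

```text
[0.5311 0.0062 0.1978] [ 2.4051 -0.0049  2.9471] [-0.509   0.1015  1.5903  0.6975  1.6914 -1.8836]
[ 116  146   47  138 3516] tool xyz mm: [[57.9, -123.2, 41.0], [12.7, -122.8, 41.0], [-40.4, -122.4, 41.0]]
[ 309  154   25  142 3193] tool xyz mm: [[-51.9, 2.5, 41.0], [4.3, 2.5, 41.0], [52.4, 2.4, 41.0]]
```

>>> {"api": "send_rows", "payload": {
  "rows": [
    [1,5,-4,0,0,0],
    [0.8,4,-4,0,0,0],
    [0.8,4,-4,0,0,0],
    [0.6,3,-3,0,0,0],
    [0,0,0,0,0,0],
    [0,0,0,0,0,0]
  ]
}}

```text
time: 8.22
tool_pos: [0.5346, 0.0223, 0.1832]
ee_rot: [2.406, -0.003, 2.947]
wrist_force: [-0.4, -0.8, 0.8]
width: 0.0446
finger_force: 0.0
```

```bash
python3 look.py pics/w8.png .019
```

```text
[0.5346 0.0223 0.1832] [ 2.4059 -0.0035  2.9473] [-0.4789  0.1056  1.6156  0.7014  1.6485 -1.8808]
[  86  148   57  147 4611] tool xyz mm: [[58.6, -125.7, 19.0], [13.2, -125.0, 19.0], [-36.8, -124.2, 19.0]]
[ 303  157   29  138 3591] tool xyz mm: [[52.8, -0.0, 19.0], [10.3, -0.1, 19.0], [-37.2, -0.1, 19.0]]
```

>>> {"api": "send_rows", "payload": {
  "rows": [
    [0,0,0,0,0,0],
    [0,0,0,0,0,0],
    [0,0,0,0,0,0],
    [0,0,0,0,0,0],
    [0,0,0,0,0,0],
    [0,0,0,0,0,0]
  ],
  "grip": 0
}}

```text
time: 8.77
tool_pos: [0.5348, 0.0214, 0.1832]
ee_rot: [2.407, -0.003, 2.946]
wrist_force: [-0.6, -2.0, -1.0]
width: 0.0174
finger_force: 30.0
```

>>> {"api": "send_rows", "payload": {
  "rows": [
    [-0.4,-2,2.2,0,0,0],
    [-0.4,-2,2.2,0,0,0],
    [-0.4,-2,2.2,0,0,0],
    [-0.4,-2,2.2,0,0,0],
    [-0.5,-2.6,3,0,0,0],
    [-0.8,-3.9,4.5,0,0,0],
    [-1,-5.2,6,0,0,0],
    [-1,-5.2,6,0,0,0]
  ]
}}

```text
time: 9.43
tool_pos: [0.5301, -0.0038, 0.2132]
ee_rot: [2.406, -0.001, 2.947]
wrist_force: [0.6, 0.2, -2.2]
width: 0.017
finger_force: 30.0
```

>>> {"api": "send_rows", "payload": {
  "rows": [
    [-2,-10,11,0,0,0],
    [-2,-13,15,0,0,0],
    [-3,-20,20,0,0,0],
    [-3,-20,20,0,0,0],
    [-3,-25,20,0,0,0],
    [-3,-30,12,0,0,0],
    [0,-30,0,0,0,0],
    [0,-20,0,0,0,0]
  ]
}}

```text
time: 10.1
tool_pos: [0.5138, -0.1744, 0.3121]
ee_rot: [2.409, 0.001, 2.944]
wrist_force: [1.0, 0.1, -0.6]
width: 0.0174
finger_force: 30.0
```

```bash
python3 look.py pics/w9.png .018
python3 - <<'E'
from h import *
import cv2
t=optics.snapshot("top")[...,::-1];s=optics.snapshot("scene")[...,::-1]
cv2.imwrite('pics/t9.png',t);cv2.imwrite('pics/s9.png',s)
w=cv2.imread('pics/w9.png')
o=np.zeros((600,800,3),np.uint8)
o[:300,:400]=cv2.resize(t[160:265,380:520],(400,300),interpolation=3)
o[:300,400:]=cv2.resize(s[245:380,140:320],(400,300),interpolation=3)
o[300:550,:400]=cv2.resize(w,(400,250));o[300:,400:]=cv2.resize(s[150:290,225:412],(400,300),interpolation=3)
cv2.imwrite('pics/m9.png',cv2.convertScaleAbs(o,alpha=1.4))
E
```

```text
[ 0.5138 -0.1744  0.3121] [2.4092 0.0012 2.9444] [-0.7819  0.222   1.2214  0.6795  2.0486 -1.9428]
[263 121  16  82 937] tool xyz mm: [[73.1, -27.2, 18.0], [50.7, -27.2, 18.0], [25.8, -27.2, 18.0]]
[ 304  156   30  139 3714] tool xyz mm: [[53.4, 0.9, 18.0], [11.9, 1.0, 18.0], [-36.5, 1.1, 18.0]]
```

View pics/m9.png

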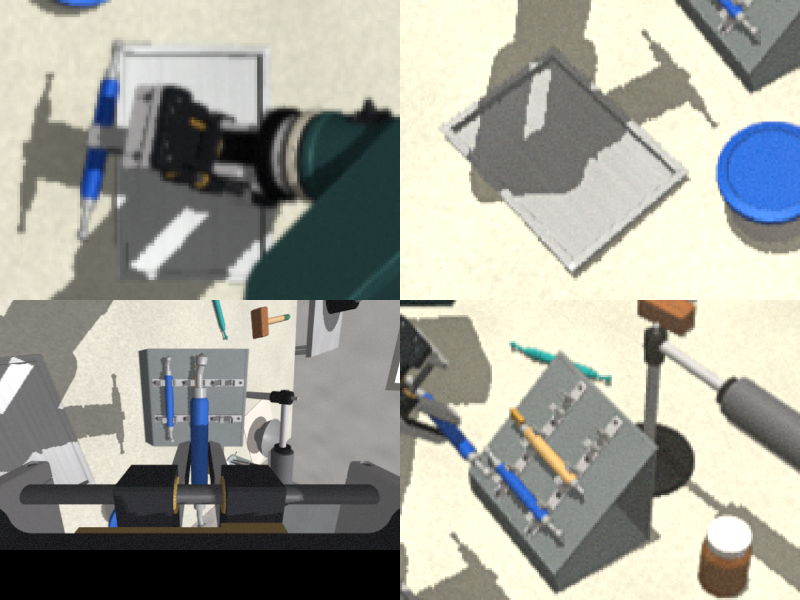

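Run:
```python
from h import *
np.set_printoptions(precision=4,suppress=True)
obs=[("top",(474,175.7),(.131,-.086,.02)),("top",(420,175.2),(.131,.086,.02)),("top",(474,258),(-.131,-.086,.02)),("top",(421,257.5),(-.131,.086,.02)),
("scene",(269.2,325),(.131,.086,.02)),("scene",(209.8,267.5),(-.131,.086,.02)),("scene",(218.7,368.5),(.131,-.086,.02)),("scene",(158.5,303.5),(-.131,-.086,.02))]
p,e=fit(obs,[.5,-.4,0]);print('tray',p);print(e)
```

```text
tray [ 0.5237 -0.3195 -0.0187]
[[ 0.2688 -0.9982]
 [ 0.1587 -1.5737]
 [ 1.4605 -0.3967]
 [-0.7135 -1.0436]
 [ 1.1013 -2.0933]
 [-0.4556 -1.4389]
 [-1.2703 -0.3502]
 [-1.057  -0.5745]]
```

>>> {"api": "send_rows", "payload": {
  "rows": [
    [1.5,-25,-15,-0.1047,0.0203,0],
    [1.5,-25,-15,-0.1047,0.0203,0],
    [1.5,-25,-15,-0.1047,0.0203,0],
    [1.5,-25,-15,-0.1047,0.0203,0],
    [1.5,-25,-15,-0.1047,0.0203,0],
    [1.5,-25,-15,-0.1047,0.0203,0],
    [1.5,-25,-15,-0.1047,0.0203,0],
    [1,0,-20,0,0,0.09]
  ]
}}

```text
time: 10.92
tool_pos: [0.5272, -0.3459, 0.1871]
ee_rot: [-3.125, 0.005, 3.04]
wrist_force: [1.2, -0.2, -0.6]
width: 0.0172
finger_force: 30.0
```

>>> {"api": "send_rows", "payload": {
  "rows": [
    [0,0,-25,0,0,0.09],
    [0,0,-20,0,0,0],
    [0,0,-15,0,0,0],
    [0,0,-10,0,0,0],
    [0,0,0,0,0,0],
    [0,0,0,0,0,0]
  ]
}}

```text
time: 11.42
tool_pos: [0.5255, -0.3452, 0.1151]
ee_rot: [-3.131, 0.0, 3.126]
wrist_force: [-0.3, 0.3, -0.5]
width: 0.0169
finger_force: 30.0
```

```bash
python3 look.py pics/w10.png .018
```

```text
[ 0.5255 -0.3452  0.1151] [-3.1313  0.0001  3.1262] [-0.6672  0.3036  1.3474 -0.0081  1.4843 -2.222 ]
[ 305  157   29  139 3670] tool xyz mm: [[52.4, 1.2, 18.0], [11.0, 1.3, 18.0], [-38.3, 1.4, 18.0]]
```

>>> {"api": "send_rows", "payload": {
  "rows": [
    [0,0,-15,-0.01,0,0],
    [0,0,-18,0,0,0],
    [0,0,-16,0,0,0],
    [0,0,-12,0,0,0],
    [0,0,-6,0,0,0],
    [0,0,-3,0,0,0],
    [0,0,-1,0,0,0],
    [0,0,0,0,0,0]
  ]
}}

```text
time: 12.13
tool_pos: [0.5259, -0.3464, 0.0447]
ee_rot: [-3.12, 0.002, 3.126]
wrist_force: [-0.4, 0.4, -0.6]
width: 0.0171
finger_force: 30.0
```

>>> {"api": "send_rows", "payload": {
  "rows": [
    [0,0,-2,0,0,0],
    [0,0,-2,0,0,0],
    [0,0,-1,0,0,0],
    [0,0,-1,0,0,0],
    [0,0,0,0,0,0]
  ]
}}

```text
time: 12.55
tool_pos: [0.5252, -0.3459, 0.0376]
ee_rot: [-3.121, -0.0, 3.126]
wrist_force: [1.1, 0.4, -2.3]
width: 0.0173
finger_force: 30.0
```

>>> {"api": "send_rows", "payload": {
  "rows": [
    [0,0,-1,0.01,0,0],
    [0,0,-1,0.01,0,0],
    [0,0,-1,0,0,0],
    [0,0,0,0,0,0],
    [0,0,0,0,0,0]
  ]
}}

```text
time: 12.97
tool_pos: [0.5253, -0.3461, 0.0346]
ee_rot: [-3.141, -0.0, 3.126]
wrist_force: [-0.0, -0.1, -0.6]
width: 0.0172
finger_force: 30.0
```

>>> {"api": "send_rows", "payload": {
  "rows": [
    [0,0,-1,0,0,0],
    [0,0,-1,0,0,0],
    [0,0,0,0,0,0]
  ]
}}

```text
time: 13.22
tool_pos: [0.5252, -0.3458, 0.0325]
ee_rot: [-3.141, -0.0, 3.126]
wrist_force: [0.7, 0.4, -1.7]
width: 0.0174
finger_force: 30.0
```

>>> {"api": "send_rows", "payload": {
  "rows": [
    [0,0,-0.7,0,0,0],
    [0,0,-0.7,0,0,0],
    [0,0,0,0,0,0]
  ]
}}

```text
time: 13.47
tool_pos: [0.5255, -0.346, 0.0316]
ee_rot: [-3.14, 0.0, 3.126]
wrist_force: [-0.1, 0.4, -1.0]
width: 0.0169
finger_force: 30.0
```

>>> {"api": "send_rows", "payload": {
  "rows": [
    [0,0,-0.7,0,0,0],
    [0,0,0,0,0,0]
  ]
}}

```text
time: 13.63
tool_pos: [0.5255, -0.346, 0.0315]
ee_rot: [-3.14, 0.0, 3.126]
wrist_force: [-0.9, 0.7, 3.3]
width: 0.0173
finger_force: 30.0
```

>>> {"api": "send_rows", "payload": {
  "rows": [
    [0,0,-0.6,0,0,0],
    [0,0,0,0,0,0]
  ]
}}

```text
time: 13.8
tool_pos: [0.5255, -0.346, 0.0315]
ee_rot: [-3.14, 0.0, 3.126]
wrist_force: [-2.5, 1.1, 6.4]
width: 0.0171
finger_force: 30.0
```

>>> {"api": "send_rows", "payload": {
  "rows": [
    [0,0,0.5,0,0,0],
    [0,0,0,0,0,0],
    [0,0,0,0,0,0]
  ],
  "grip": 32
}}

```text
time: 14.05
tool_pos: [0.5254, -0.3461, 0.0303]
ee_rot: [-3.14, 0.0, 3.126]
wrist_force: [0.2, 0.1, -0.0]
width: 0.031
finger_force: 0.0
```

>>> {"api": "send_rows", "payload": {
  "rows": [
    [0,0,4,0,0,0],
    [0,0,12,0,0,0],
    [0,0,25,0,0,0],
    [0,0,35,0,0,0],
    [0,0,40,0,0,0],
    [0,20,35,0,0,-0.06],
    [0,25,30,0,0,-0.06],
    [0,25,30,0,0,-0.06]
  ]
}}

```text
time: 14.72
tool_pos: [0.5253, -0.2757, 0.2449]
ee_rot: [-3.14, 0.003, 2.941]
wrist_force: [0.8, -0.7, -0.6]
width: 0.032
finger_force: 0.0
```

```bash
python3 look.py pics/w11.png .22
```

```text
[ 0.5253 -0.2757  0.2449] [-3.1397  0.0025  2.9413] [-0.5785  0.1798  1.2389 -0.0009  1.7198 -1.9492]
[ 509   86   37  109 1823] tool xyz mm: [[-17.7, 261.3, 220.0], [52.7, 261.8, 220.0], [117.0, 262.3, 220.0]]
[256 150  28  80 905] tool xyz mm: [[39.7, -72.3, 220.0], [-10.4, -63.3, 220.0], [-64.7, -53.5, 220.0]]
```

>>> {"api": "send_rows", "payload": {
  "rows": [
    [-4.3,18.3,-6,0.1028,-0.0199,0],
    [-4.3,18.3,-6,0.1028,-0.0199,0],
    [-4.3,18.3,-6,0.1028,-0.0199,0],
    [-4.3,18.3,-6,0.1028,-0.0199,0],
    [-4.3,18.3,-6,0.1028,-0.0199,0],
    [-4.3,18.3,-6,0.1028,-0.0199,0],
    [-4.3,18.3,-6,0.1028,-0.0199,0],
    [0,0,0,0,0,0]
  ],
  "grip": 45
}}

```text
time: 15.43
tool_pos: [0.4929, -0.1471, 0.196]
ee_rot: [2.404, -0.011, 2.946]
wrist_force: [-1.2, 0.5, -1.0]
width: 0.0453
finger_force: 0.0
```

>>> {"api": "send_rows", "payload": {
  "rows": [
    [2,13,-16,0,0,0],
    [2,13,-16,0,0,0],
    [3,13,-16,0,0,0],
    [0,0,0,0,0,0],
    [0,0,0,0,0,0]
  ]
}}

```text
time: 15.85
tool_pos: [0.5025, -0.1089, 0.1522]
ee_rot: [2.412, -0.003, 2.949]
wrist_force: [0.8, -0.1, 1.2]
width: 0.045
finger_force: 0.0
```

```bash
python3 look.py pics/w12.png .08
```

```text
[ 0.5025 -0.1089  0.1522] [ 2.4116 -0.0025  2.9486] [-0.7102  0.2016  1.5684  0.6286  1.7491 -2.0939]
[ 304  150   22  127 2332] tool xyz mm: [[51.8, -2.4, 80.0], [1.4, -2.5, 80.0], [-57.7, -2.5, 80.0]]
```

>>> {"api": "send_rows", "payload": {
  "rows": [
    [2.7,8.6,-10.7,0,0,0],
    [2.7,8.6,-10.7,0,0,0],
    [2.8,8.7,-10.8,0,0,0],
    [0,0,0,0,0,0],
    [0,0,0,0,0,0]
  ]
}}

```text
time: 16.32
tool_pos: [0.511, -0.0838, 0.1205]
ee_rot: [2.411, -0.002, 2.947]
wrist_force: [0.5, -0.7, 0.7]
width: 0.045
finger_force: 0.0
```

```bash
python3 look.py pics/w13.png .041
```

```text
[ 0.511  -0.0838  0.1205] [ 2.4109 -0.0016  2.9473] [-0.6664  0.2169  1.6189  0.6395  1.6698 -2.098 ]
[ 303  149   26  147 3269] tool xyz mm: [[55.6, -1.0, 41.0], [6.6, -1.0, 41.0], [-51.8, -1.1, 41.0]]
```

>>> {"api": "send_rows", "payload": {
  "rows": [
    [1,5,-6,0,0,0],
    [0.8,4,-5,0,0,0],
    [0.6,3,-4,0,0,0],
    [0.6,3,-3.5,0,0,0],
    [0,0,0,0,0,0],
    [0,0,0,0,0,0]
  ]
}}

```text
time: 16.87
tool_pos: [0.5133, -0.0676, 0.1006]
ee_rot: [2.409, -0.004, 2.947]
wrist_force: [-0.7, -0.6, 0.3]
width: 0.045
finger_force: 0.0
```

```bash
python3 look.py pics/w14.png .0185
```

```text
[ 0.5133 -0.0676  0.1006] [ 2.4093 -0.0039  2.9473] [-0.6407  0.2268  1.6518  0.6468  1.6232 -2.1024]
[ 303  154   29  141 3678] tool xyz mm: [[54.6, -0.2, 18.5], [11.5, -0.1, 18.5], [-36.8, -0.0, 18.5]]
```

>>> {"api": "send_rows", "payload": {
  "rows": [
    [0,0,0,0,0,0],
    [0,0,0,0,0,0],
    [0,0,0,0,0,0],
    [0,0,0,0,0,0],
    [0,0,0,0,0,0],
    [0,0,0,0,0,0]
  ],
  "grip": 0
}}

```text
time: 17.42
tool_pos: [0.5135, -0.0686, 0.1006]
ee_rot: [2.411, -0.003, 2.946]
wrist_force: [-0.4, -1.9, -0.7]
width: 0.0173
finger_force: 30.0
```

>>> {"api": "send_rows", "payload": {
  "rows": [
    [-0.4,-2,2.2,0,0,0],
    [-0.4,-2,2.2,0,0,0],
    [-0.4,-2,2.2,0,0,0],
    [-0.4,-2,2.2,0,0,0],
    [-0.5,-2.6,3,0,0,0],
    [-0.8,-3.9,4.5,0,0,0],
    [-1,-5.2,6,0,0,0],
    [-1,-5.2,6,0,0,0]
  ]
}}

```text
time: 18.08
tool_pos: [0.5089, -0.0938, 0.1307]
ee_rot: [2.41, -0.001, 2.947]
wrist_force: [0.0, -0.0, -1.1]
width: 0.0172
finger_force: 30.0
```

>>> {"api": "send_rows", "payload": {
  "rows": [
    [-2,-15,17,0,0,0],
    [-1,-20,22,0,0,0],
    [-1,-20,25,0,0,0],
    [0,-25,25,0,0,0],
    [3,-16,-5,-0.1028,0.0199,0],
    [3,-16,-5,-0.1028,0.0199,0],
    [3,-16,-5,-0.1028,0.0199,0],
    [3,-16,-5,-0.1028,0.0199,0]
  ]
}}

```text
time: 18.75
tool_pos: [0.517, -0.2393, 0.2005]
ee_rot: [2.834, 0.002, 2.944]
wrist_force: [0.2, -0.5, -1.4]
width: 0.0172
finger_force: 30.0
```

>>> {"api": "send_rows", "payload": {
  "rows": [
    [3,-16,-5,-0.1028,0.0199,0],
    [3,-16,-5,-0.1028,0.0199,0],
    [3,-16,-5,-0.1028,0.0199,0],
    [0,0,-20,0,0,0.09],
    [0,0,-25,0,0,0.09],
    [0,0,-20,0,0,0],
    [0,0,0,0,0,0],
    [0,0,0,0,0,0]
  ]
}}

```text
time: 19.42
tool_pos: [0.5249, -0.2848, 0.1179]
ee_rot: [3.141, -0.002, 3.125]
wrist_force: [-0.3, -0.8, -0.3]
width: 0.017
finger_force: 30.0
```

```bash
python3 look.py pics/w15.png .0185
```

```text
[ 0.5249 -0.2848  0.1179] [ 3.1407 -0.0018  3.1246] [-0.5919  0.2393  1.4216 -0.0002  1.4826 -2.1456]
[ 239  149   26  116 2152] tool xyz mm: [[57.2, -39.6, 18.5], [23.2, -39.6, 18.5], [-15.9, -39.5, 18.5]]
[ 305  153   29  143 3737] tool xyz mm: [[54.7, 1.3, 18.5], [11.9, 1.4, 18.5], [-38.6, 1.5, 18.5]]
```

>>> {"api": "send_rows", "payload": {
  "rows": [
    [0,-2,-15,0,0,0],
    [0,0,-20,0,0,0],
    [0,0,-18,0,0,0],
    [0,0,-13,0,0,0],
    [0,0,-7,0,0,0],
    [0,0,-4,0,0,0],
    [0,0,-2,0,0,0],
    [0,0,0,0,0,0]
  ]
}}

```text
time: 20.13
tool_pos: [0.5261, -0.2872, 0.04]
ee_rot: [-3.14, 0.001, 3.126]
wrist_force: [0.2, -0.5, -2.0]
width: 0.0172
finger_force: 30.0
```

>>> {"api": "send_rows", "payload": {
  "rows": [
    [0,0,-1,0,0,0],
    [0,0,-1,0,0,0],
    [0,0,-1,0,0,0],
    [0,0,0,0,0,0]
  ]
}}

```text
time: 20.47
tool_pos: [0.5257, -0.2869, 0.0364]
ee_rot: [-3.14, 0.0, 3.126]
wrist_force: [-0.4, 0.6, -1.2]
width: 0.0171
finger_force: 30.0
```

>>> {"api": "send_rows", "payload": {
  "rows": [
    [0,0,-1,0,0,0],
    [0,0,-1,0,0,0],
    [0,0,-1,0,0,0],
    [0,0,0,0,0,0]
  ]
}}

```text
time: 20.8
tool_pos: [0.5254, -0.2868, 0.0328]
ee_rot: [-3.141, -0.001, 3.126]
wrist_force: [0.5, 1.0, -0.8]
width: 0.0169
finger_force: 30.0
```

>>> {"api": "send_rows", "payload": {
  "rows": [
    [0,0,-0.7,0,0,0],
    [0,0,-0.7,0,0,0],
    [0,0,0,0,0,0]
  ]
}}

```text
time: 21.05
tool_pos: [0.5256, -0.2869, 0.032]
ee_rot: [-3.14, 0.0, 3.126]
wrist_force: [0.1, -0.6, -0.2]
width: 0.0172
finger_force: 30.0
```

>>> {"api": "send_rows", "payload": {
  "rows": [
    [0,0,-0.6,0,0,0],
    [0,0,0,0,0,0]
  ]
}}

```text
time: 21.22
tool_pos: [0.5257, -0.2869, 0.032]
ee_rot: [-3.14, 0.0, 3.126]
wrist_force: [-0.8, 0.5, 2.4]
width: 0.017
finger_force: 30.0
```

>>> {"api": "send_rows", "payload": {
  "rows": [
    [0,0,-0.6,0,0,0],
    [0,0,0,0,0,0]
  ]
}}

```text
time: 21.38
tool_pos: [0.5257, -0.287, 0.0319]
ee_rot: [-3.14, 0.0, 3.126]
wrist_force: [-2.1, 1.8, 5.9]
width: 0.0171
finger_force: 30.0
```

Contact is confirmed, so I release, retreat and look.

>>> {"api": "send_rows", "payload": {
  "rows": [
    [0,0,0.5,0,0,0],
    [0,0,0,0,0,0],
    [0,0,0,0,0,0]
  ],
  "grip": 32
}}

```text
time: 21.63
tool_pos: [0.5256, -0.287, 0.0309]
ee_rot: [-3.14, 0.0, 3.126]
wrist_force: [-0.4, -0.2, 0.7]
width: 0.0312
finger_force: 0.0
```

>>> {"api": "send_rows", "payload": {
  "rows": [
    [0,0,4,0,0,0],
    [0,0,12,0,0,0],
    [0,0,25,0,0,0],
    [0,0,35,0,0,0],
    [0,0,40,0,0,0],
    [-10,0,35,0,0,0],
    [-30,0,20,0,0,0],
    [-38,0,0,0,0,0]
  ]
}}

```text
time: 22.3
tool_pos: [0.4504, -0.2887, 0.2099]
ee_rot: [-3.132, 0.011, 3.128]
wrist_force: [0.1, -2.0, 1.2]
width: 0.032
finger_force: 0.0
```

>>> {"api": "send_rows", "payload": {
  "rows": [
    [-38,0,0,0,0,0],
    [-38,0,0,0,0,0],
    [-25,0,0,0,0,0],
    [0,0,0,0,0,0],
    [0,0,0,0,0,0]
  ]
}}

```text
time: 22.72
tool_pos: [0.3462, -0.2872, 0.2035]
ee_rot: [-3.139, 0.002, 3.124]
wrist_force: [-0.4, -0.0, 0.8]
width: 0.0321
finger_force: 0.0
```

Run:
```python
from h import *
import cv2
t=optics.snapshot("top")[...,::-1];s=optics.snapshot("scene")[...,::-1];w=optics.snapshot("wrist")[...,::-1]
o=np.zeros((600,800,3),np.uint8)
o[:300,:400]=cv2.resize(t[160:265,380:520],(400,300),interpolation=3)
o[:300,400:]=cv2.resize(s[245:380,140:320],(400,300),interpolation=3)
o[300:,:400]=cv2.resize(t[90:285,250:510],(400,300));o[300:,400:]=cv2.resize(s[100:330,220:527],(400,300),interpolation=3)
cv2.imwrite('pics/m16.png',cv2.convertScaleAbs(o,alpha=1.4))
```

```text
(no output)
```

View pics/m16.png

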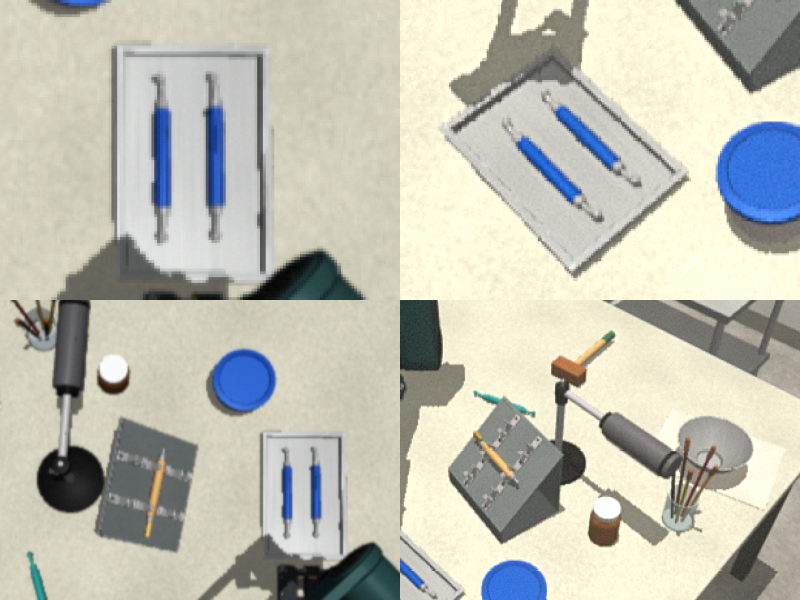

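Both burnishers lie flat and parallel in the tray (crop pixels (161,155) and (214,155)). The brush is still clipped, and the lamp head is swung back, clear of the rack. The jar, tub and mallet are where they were.

```bash
python3 -c "
from bench import ticket;print(ticket.close_job())"
```

```text
the job is handed in; nothing more can be done
None
```

The job is handed in at about 23 s on the clock: the lamp is swung back to its stop, both blue burnishers lie flat side by side in the tray, and the brush, jar, tub and mallet are undisturbed.

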